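# Set out the rest pillars by height on the rail

### The arm

A 6-joint arm with a two-finger parallel gripper is mounted at the origin on a cart in front of the work surface, level with it; the furniture and walls round the work are solid. World frame = base frame: x ahead of the robot, y to its left, z up, the work surface at z = 0. Lengths are in mm, angles in rad, forces in N, time in s.
With the tool pointing down it reaches from about 350 to 875 mm from the base axis. Payload 4.2 kg.
Tool frame: the origin (TCP) lies at the very end of the fingers, on their centre line; the grasp point (between the pads) lies 19 mm behind it; z points along the fingers, y is the line along which they close (so a half turn about z gives the same grasp; the last joint's range is limited). The gripper opens to 85 mm and grips with 20 to 120 N. Pads are 22 mm wide; open, the fingers measure 114 mm over their backs; the gripper's body (76 mm by 85 mm) begins 54 mm behind the grasp point. The pads swing forward as they close: fully open they stand 13 mm farther back than shut.
Start: joints at [1.452, 0.385, 0.008, 0, -1.194, -0.259], TCP at [230.515, 580.915, 231.312] pointing down, gripper open.
Joint ranges: [-3.14, 3.14], [-1.21, 2.06], [-1.07, 1.41], [-3.16, 2.05], [-2.99, -0.16], [-3.1, 3.1]. Speed limits (rad/s): [2.79, 2.79, 3.14, 3.14, 3.14, 3.14].

### API

Orientations are given as a unit quaternion [x, y, z, w].
In Python, from bench import arm, viewer gives the robot as it stands. The module is installed in compiled form; this text tells all that it offers.
- The arm moves only by the tool creep_tool, called after ">>>" as name(argument=value, ...) on one line, values as JSON. Schema: {"type":"object","properties":{"deltas":{"type":"array","items":{"type":"object","properties":{"tx":{"type":"number"},"ty":{"type":"number"},"tz":{"type":"number"},"ax":{"type":"number"},"ay":{"type":"number"},"az":{"type":"number"}},"additionalProperties":false},"minItems":1,"maxItems":10},"aperture":{"type":"number"},"only":{"type":"string"},"quiet":{"type":"boolean"},"lines":{"type":"string"}},"required":["deltas"],"additionalProperties":false}. deltas is a list of rows, 1 to 10 of them, each an object with the fields tx, ty, tz (the shift in fractions of the full range, 1 being 800 mm), ax, ay, az (a rotation vector in parts of the range, where 1.0 means 180 degrees); a field left out counts as zero; each row is the pose to reach, as a shift and turn from the pose commanded when the call began, along the tool's axes at that moment; what a row does not reach only later rows make up. A row lasts 1/10 s, in which the tool goes at most 50 mm and 0.15 rad, less where a joint would pass 70% of its speed; a pose out of reach is approached as far as the arm can. aperture is the finger opening in mm, set as the call begins (left out keeps the last). The fingers move at their own pace and stop on an object; the grip force is fixed at half the most. Time passes only in rows, so rows that do not move let the fingers close. The tool returns the time, the measured TCP pose, the force, the opening and the grip force at its end. only (a regular expression) keeps the lines of the reply that match it, lines (a string "A,B") keeps lines A to B, and quiet returns only ok. A shift or turn number past 1, either way, is cut back to 1. Input that does not fit is refused with a message, and nothing moves.
- arm.read_state(): the state, without advancing time (a new reading comes with each control period).
- viewer.get_image(name): name is "side" or "top" or "wrist"; returns (picture, depth): 384x512x3 uint8, blue, green, red; 384x512 float32, mm along the optical axis (not along the pixel's ray), 0 where there is no reading.
- viewer.get_calibration(name): a dict with "K" (3x3 intrinsics, pixels), "rvec" (rotation vector, rad) and "tvec" (3), from world to camera coordinates, as OpenCV has them. Camera axes: x right, y down, z forward; pixel columns grow to the right and rows downward; lengths in mm; the calibration is good to about 2 mm. A picture is of the moment at which its call begins: read the wrist's pose just before it. get_calibration takes no time and is no camera call; for the wrist camera it gives the pose at the moment of the call.
- arm.job_done(): hands the job in; it is judged then, once.
The state is a dict: "clock": time; "joints": joint angles; "joint_vel": joint speeds; "joint_efforts": joint torques, N m; "position": TCP position; "ee_rot": TCP orientation; "contact_force": force on the tool from outside, world axes, zero at the start; "wrist_torque": the same for the moment, N m; "gripper_width": finger opening in mm; "grasp_force": force on a finger pad.
Only numpy, scipy, OpenCV 4.12 (cv2) and the standard library are available. Lean on these libraries where they do the work, as an engineer would, in place of code of your own. Each camera call takes 0.05 s, during which the arm holds its last target. There are 200 camera calls.

### The job

Set the four steel rest pillars out on the rail in order of height, one centred upright on each round pad: the shortest on the pad next to the stop post, then rising to the tallest at the far end. Leave the orange screwdriver where it lies.

Things in the scene. Friction and masses are not known exactly. Their poses are not given: they have to be found in the camera images.
- pillar_a: The shortest of four loose round bright-steel rest pillars that differ only in height (32, 50, 68, 86 mm): 32 mm high, upright on the bench. Foot 40 mm across, 5 mm thick; plain shank 28 mm across from 7 mm up to 4 mm below the top; on top a 20 mm button. Origin: centre of the underside, z up along its axis. About 198 g.
- pillar_b: The second shortest of four loose round bright-steel rest pillars that differ only in height (32, 50, 68, 86 mm): 50 mm high, upright on the bench. Foot 40 mm across, 5 mm thick; plain shank 28 mm across from 7 mm up to 4 mm below the top; on top a 20 mm button. Origin: centre of the underside, z up along its axis. About 265 g.
- pillar_c: The second tallest of four loose round bright-steel rest pillars that differ only in height (32, 50, 68, 86 mm): 68 mm high, upright on the bench. Foot 40 mm across, 5 mm thick; plain shank 28 mm across from 7 mm up to 4 mm below the top; on top a 20 mm button. Origin: centre of the underside, z up along its axis. About 332 g.
- pillar_d: The tallest of four loose round bright-steel rest pillars that differ only in height (32, 50, 68, 86 mm): 86 mm high, upright on the bench. Foot 40 mm across, 5 mm thick; plain shank 28 mm across from 7 mm up to 4 mm below the top; on top a 20 mm button. Origin: centre of the underside, z up along its axis. About 398 g.
- pad_1: One of four equal dark-steel discs with a thin bright ring, fixed in a straight row 70 mm apart on a fixed flat aluminium rail (340 x 60 x 10 mm, within 0.15 rad of the y axis): the left end of the row seen from the robot (+y). 50 mm across, 3 mm thick. Origin: centre of its underside, 10 mm above the bench; its top is 13 mm above the bench.
- pad_2: One of four equal dark-steel discs with a thin bright ring, fixed in a straight row 70 mm apart on a fixed flat aluminium rail (340 x 60 x 10 mm, within 0.15 rad of the y axis): second from the left. 50 mm across, 3 mm thick. Origin: centre of its underside, 10 mm above the bench; its top is 13 mm above the bench.
- pad_3: One of four equal dark-steel discs with a thin bright ring, fixed in a straight row 70 mm apart on a fixed flat aluminium rail (340 x 60 x 10 mm, within 0.15 rad of the y axis): third from the left. 50 mm across, 3 mm thick. Origin: centre of its underside, 10 mm above the bench; its top is 13 mm above the bench.
- pad_4: One of four equal dark-steel discs with a thin bright ring, fixed in a straight row 70 mm apart on a fixed flat aluminium rail (340 x 60 x 10 mm, within 0.15 rad of the y axis): the right end of the row (-y). 50 mm across, 3 mm thick. Origin: centre of its underside, 10 mm above the bench; its top is 13 mm above the bench.
- stop: Fixed dark-steel stop post, 16 mm in diameter (21 mm at its foot), 30 mm high, standing on the rail in line with the pads, 48 mm beyond the outermost pad of one end, either left or right. At the other end there is only a flat 16 mm screw plug. Origin: centre of its underside, on the rail 10 mm above the bench.
- screwdriver: Loose screwdriver with an orange handle, 215 mm long, 26 mm thick, lying along y near the front edge of the bench, between the robot and the pillars; to be left alone. Origin: middle of its length, at the bench.
Not all that is in view belongs to the job. Leave any green or yellow look-alike of the pillar_c alone.

How it is judged (in metres and radians):
At the end, for the whole second after the job is handed in: Seen from the stop post, the 32, 50, 68 and 86 mm pillars stand in this order on the four pads, each within 10 mm of its pad's centre, on the pad's top (origin 0.5 to 6 mm above the pad's origin), upright within 0.1 rad, at rest and released (angle between each of pillar_a, pillar_b, pillar_c, pillar_d's own z axis and vertical below 0.1 rad and linear speed of each of pillar_a, pillar_b, pillar_c, pillar_d below 0.02 m/s and contact force between the fingers and pillar_a below 0.1 N and contact force between the fingers and pillar_b below 0.1 N and contact force between the fingers and pillar_c below 0.1 N and contact force between the fingers and pillar_d below 0.1 N and ((horizontal distance between stop and pad_1 below 0.08 m and horizontal distance between pillar_a and pad_1 below 0.01 m and z of pillar_a in the frame of pad_1 between 0.0005 and 0.006 m and horizontal distance between pillar_b and pad_2 below 0.01 m and z of pillar_b in the frame of pad_2 between 0.0005 and 0.006 m and horizontal distance between pillar_c and pad_3 below 0.01 m and z of pillar_c in the frame of pad_3 between 0.0005 and 0.006 m and horizontal distance between pillar_d and pad_4 below 0.01 m and z of pillar_d in the frame of pad_4 between 0.0005 and 0.006 m) or (horizontal distance between stop and pad_4 below 0.08 m and horizontal distance between pillar_a and pad_4 below 0.01 m and z of pillar_a in the frame of pad_4 between 0.0005 and 0.006 m and horizontal distance between pillar_b and pad_3 below 0.01 m and z of pillar_b in the frame of pad_3 between 0.0005 and 0.006 m and horizontal distance between pillar_c and pad_2 below 0.01 m and z of pillar_c in the frame of pad_2 between 0.0005 and 0.006 m and horizontal distance between pillar_d and pad_1 below 0.01 m and z of pillar_d in the frame of pad_1 between 0.0005 and 0.006 m))); the robot touches nothing.
It fails at once if the screwdriver is shifted by more than 30 mm (distance of screwdriver from where it was at the start of the episode above 0.03 m).
It also fails if it takes over 93 s, if anything falls off the work surface, if the arm or the gripper's body presses on something with over 40 N, if the wrist force passes 120 N, or if a joint passes its speed limit or range.

## Working session

There is one attempt and no reset: what is moved stays moved. The work goes in short steps, Python scripts to look and compute and a tool call to move; the robot and the scene stay as the last step left them, time stands still between calls to the robot, and variables do not carry over. Pictures are saved under pics/ and viewed, at most 14 in all, crops included, and the job is handed in when it is done.

```bash
mkdir -p pics; cat > h.py <<'E'
import cv2, numpy as np
from bench import arm, viewer
def cal(n):
    c=viewer.get_calibration(n); R=cv2.Rodrigues(np.array(c["rvec"],float))[0]
    return np.array(c["K"]),R,np.array(c["tvec"],float).ravel()
def ray(n,uv,z):
    K,R,t=cal(n); d=R.T@np.linalg.inv(K)@np.array([uv[0],uv[1],1.]); o=-R.T@t
    return o+d*(z-o[2])/d[2]
def cloud(n,depth):
    K,R,t=cal(n); v,u=np.mgrid[:depth.shape[0],:depth.shape[1]]
    P=np.stack([(u-K[0,2])/K[0,0]*depth,(v-K[1,2])/K[1,1]*depth,depth],-1)
    return (P-t)@R
E
python3 - <<'E'
from h import *
s=arm.read_state(); print(s)
for n in ("top","side"):
    im,d=viewer.get_image(n); cv2.imwrite(f"pics/{n}0.png",im); np.save(f"{n}0.npy",d)
    K,R,t=cal(n); print(n,-R.T@t,R[2],K[0,0])
E
```

```text
{'clock': 0.0, 'joints': array([ 1.45160954e+00,  3.85563968e-01,  6.58963367e-03, -4.85811211e-04,
       -1.19402430e+00, -2.58596058e-01]), 'joint_vel': array([-0.00071681,  0.00053616, -0.00133155,  0.00090326, -0.00034359,
        0.00106473]), 'joint_efforts': array([ 2.00638839e-03, -3.92291522e+01,  1.88404280e+01,  4.18596804e+00,
       -4.49829284e-03, -6.56410286e-07]), 'position': array([230.30791014, 580.36786962, 230.20492449]), 'ee_rot': array([ 9.82195544e-01, -1.87858057e-01, -1.48527434e-04,  1.11420253e-03]), 'contact_force': array([0.40473734, 0.02224285, 0.19269523]), 'wrist_torque': array([-0.04023001,  0.02552585,  0.00135808]), 'grasp_force': 0.0, 'gripper_width': 85.18765394736248}
top [329.66774839 -62.45207143 893.07612998] [ 0.21473475 -0.00768949 -0.97664213] 443.9216819496715
side [444.65299936 848.81827897 744.46662155] [ 0.05956641 -0.78903179 -0.61145783] 499.73563458917465
```

View pics/top0.png

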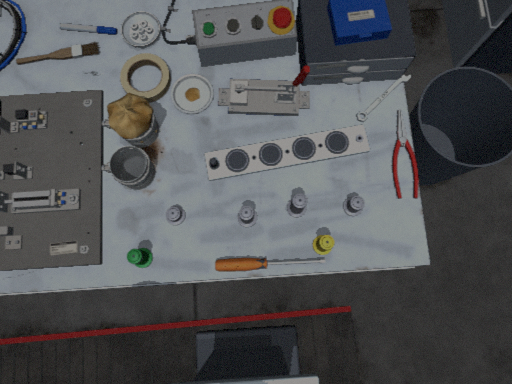

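View pics/side0.png

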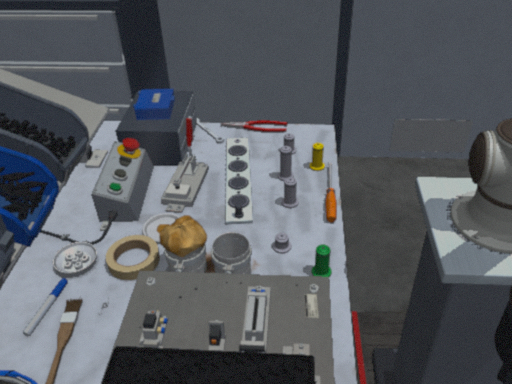

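The stop post is at the left (+y) end, top image (213,163). The pads are at (237,160) to (336,142). The steel pillars are at about (176,213), (248,213), (298,203) and (354,203). The screwdriver is at y≈264 px, and the green and yellow look-alikes are at (140,257) and (323,243).

```bash
cat > m.py <<'E'
from h import *
im=cv2.imread("pics/top0.png"); d=np.load("top0.npy"); P=cloud("top",d)
g=cv2.cvtColor(im,cv2.COLOR_BGR2GRAY)
pads=[]
for u,v in [(237,160),(270,154),(303,148),(336,142)]:
    w=g[v-16:v+17,u-16:u+17]; m=(w<110).astype(np.uint8)
    n,l,st,c=cv2.connectedComponentsWithStats(m); k=l[16,16]
    cs=max(cv2.findContours((l==k).astype(np.uint8),0,1)[0],key=cv2.contourArea)
    e=cv2.fitEllipse(cv2.convexHull(cs)); uv=(u-16+e[0][0],v-16+e[0][1])
    p=ray("top",uv,13); pads.append(p); print("pad",np.round(uv,1),np.round(e[1],1),p.round(1),"depth z",P[int(uv[1]),int(uv[0]),2].round(1))
print(np.linalg.norm(np.diff(pads,axis=0),axis=1))
print("stop",ray("top",(213,163),40))
for u,v in [(176,213),(248,213),(298,203),(354,204)]:
    w=P[v-20:v+20,u-20:u+20].reshape(-1,3); w=w[np.isfinite(w).all(1)&(w[:,2]<120)]
    h=np.percentile(w[:,2],99.5); t=w[w[:,2]>h-3]; b=w[w[:,2]>12]
    print("pillar h",h.round(1),"top c",t.mean(0).round(1),len(t),"mid",((b.min(0)+b.max(0))/2).round(1),(b.max(0)-b.min(0)).round(1))
E
python3 m.py
python3 - <<'E'
import cv2
im=cv2.imread("pics/top0.png")[175:275,120:380]
cv2.imwrite("pics/crop.png",cv2.resize(im,None,fx=3,fy=3,interpolation=2))
E
```

```text
pad [236.9 160.1] [23.  24.1] [574.9 -30.8  13. ] depth z 13.2
pad [270.3 154. ] [23.  23.7] [ 583.4 -100.1   13. ] depth z 11.3
pad [303.4 147.9] [22.9 23.9] [ 591.9 -169.3   13. ] depth z 11.9
pad [336.4 142. ] [22.6 24.1] [ 600.2 -238.6   13. ] depth z 13.6
[69.84752563 69.68656705 69.78471727]
stop [564.4807829   15.92339647  40.        ]
pillar h 33.1 top c [470.5  99.8  31.7] 70 mid [470.2  99.8  23.1] [26.6 27.8 21.9]
pillar h 69.2 top c [457.2 -44.1  67.9] 73 mid [456.9 -44.3  41.9] [26.5 27.  59.1]
pillar h 87.1 top c [ 470.3 -145.2   85.7] 79 mid [ 470.8 -145.3   50.3] [27.6 27.8 75.9]
pillar h 51.5 top c [ 465.4 -258.8   50.1] 63 mid [ 465.6 -259.6   33.1] [26.9 27.5 40.9]
```

View pics/crop.png

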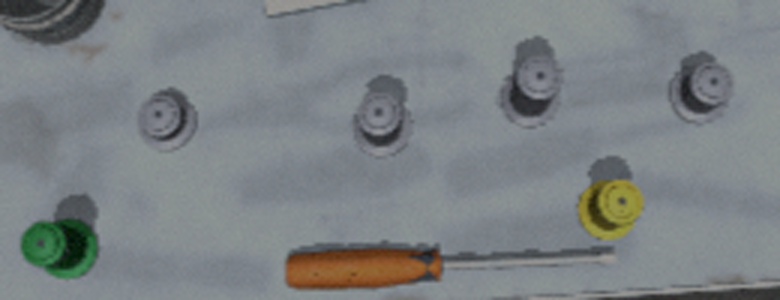

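Heights 32, 68, 86 and 50 come out within 1.5 mm and pad spacing is 69.8 mm, so both checks agree with the sizes given. Mapping: a→pad_1, b→pad_2, c→pad_3, d→pad_4. I'll grip across the rail.

```bash
cat > go.py <<'E'
import sys
from h import *
from scipy.spatial.transform import Rotation as Ro
PT=dict(a=(470.4,99.8),b=(465.5,-259.3),c=(457,-44.2),d=(470.4,-145.2),p1=(574.9,-30.8),p2=(583.4,-100.1),p3=(591.9,-169.3),p4=(600.2,-238.6))
y=-np.array([.9927,.121,0]); z=np.array([0,0,-1.]); Rt=Ro.from_matrix(np.stack([np.cross(y,z),y,z],1))
for a in sys.argv[1:]:   # e.g. a:200
    n,h=a.split(":"); p=np.array([*PT[n],float(h)])
    s=arm.read_state(); R0=Ro.from_quat(s["ee_rot"])
    print(a,R0.inv().apply(p-s["position"]).round(1),(R0.inv()*Rt).as_rotvec().round(3))
E
python3 go.py a:200
```

```text
a:200 [400.5 358.1  31.1] [ 2.000e-03 -1.000e-03  1.072e+00]
```

The manual's scale: shifts go in shares of 800 mm and turns go in shares of 180 degrees. Converting my numbers, 350 mm is 0.4375, 315 mm is 0.3938, 1 rad is 0.3183.

>>> creep_tool(deltas=[{"tx": 0.0438, "ty": 0.0375, "az": 0.0318}, {"tx": 0.0875, "ty": 0.075, "az": 0.0637}, {"tx": 0.1313, "ty": 0.1188, "az": 0.0955}, {"tx": 0.175, "ty": 0.1563, "az": 0.1273}, {"tx": 0.2188, "ty": 0.1938, "az": 0.1592}, {"tx": 0.2625, "ty": 0.2375, "az": 0.191}, {"tx": 0.3063, "ty": 0.275, "az": 0.2228}, {"tx": 0.35, "ty": 0.3125, "az": 0.2546}, {"tx": 0.3938, "ty": 0.35, "az": 0.2865}, {"tx": 0.4375, "ty": 0.3938, "az": 0.3183}], aperture=70)

```text
clock: 1.1
position: [440.1, 157.4, 231.2]
ee_rot: [0.771, -0.637, -0.0, -0.0]
contact_force: [0.3, 0.3, -0.3]
gripper_width: 70.0
grasp_force: 0.0
```

```bash
python3 go.py a:120
```

```text
a:120 [ 62.3 -18.9 111.2] [-0.     0.     0.068]
```

Converted, 111 mm is 0.1388, 62 mm is 0.0775, 0.07 rad is 0.0223.

>>> creep_tool(deltas=[{"tx": 0.0375, "ty": -0.0113, "tz": 0.0688, "az": 0.0223}, {"tx": 0.0775, "ty": -0.0238, "tz": 0.1388, "az": 0.0223}, {"tx": 0.0775, "ty": -0.0238, "tz": 0.1388, "az": 0.0223}, {"tx": 0.0775, "ty": -0.0238, "tz": 0.1388, "az": 0.0223}])

```text
clock: 1.5
position: [467.8, 99.0, 116.5]
ee_rot: [0.748, -0.664, -0.002, 0.004]
contact_force: [-0.0, 0.1, -0.7]
gripper_width: 69.7
grasp_force: 0.0
```

```bash
python3 - <<'E'
from h import *
im,d=viewer.get_image("wrist"); cv2.imwrite("pics/w1.png",im); P=cloud("wrist",d)
g=(P[...,2]>20)&(P[...,2]<40)&(np.hypot(P[...,0]-470.4,P[...,1]-99.8)<40)&(d>0)
w=P[g]; print(len(w), w.size and (w.min(0),w.max(0)))
E
python3 go.py a:3
```

```text
1074 (array([459.39078365,  87.64669545,  20.01246053]), array([487.76600725, 115.6869203 ,  35.34743713]))
a:3 [  0.6  -1.4 115.7] [ 0.004 -0.002 -0.   ]
```

View pics/w1.png

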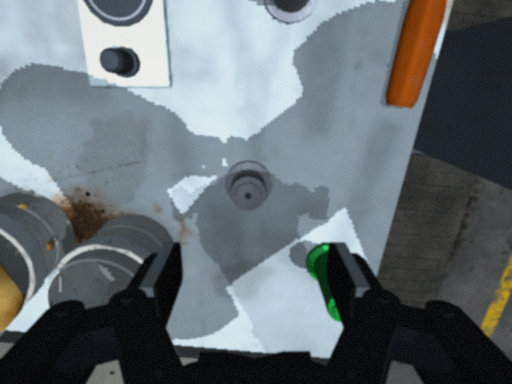

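The wrist view shows pillar a upright at (248,185), between the fingers, with the space clear. The green look-alike at (325,280) is further toward the front edge.

Converted, 115 mm is 0.1438, 105 mm is 0.1313.

>>> creep_tool(deltas=[{"ty": -0.0013, "tz": 0.05}, {"ty": -0.0013, "tz": 0.1}, {"ty": -0.0013, "tz": 0.1313}, {"ty": -0.0013, "tz": 0.1438}, {"ty": -0.0013, "tz": 0.1438}])

```text
clock: 2.05
position: [471.5, 102.7, 5.4]
ee_rot: [0.75, -0.662, 0.0, 0.0]
contact_force: [-1.2, -0.4, -0.0]
gripper_width: 70.1
grasp_force: 0.0
```

>>> creep_tool(deltas=[{}, {}, {}, {}, {}, {}, {}], aperture=10)

```text
clock: 2.75
position: [472.0, 102.5, 7.0]
ee_rot: [0.749, -0.662, 0.0, -0.001]
contact_force: [-2.4, 0.9, 6.8]
gripper_width: 26.0
grasp_force: 59.2
```

```bash
python3 go.py p1:120
```

```text
p1:120 [ 144.9  -86.  -112.9] [-0.003  0.001  0.002]
```

Converted, 145 mm is 0.1813, 120 mm is 0.15.

>>> creep_tool(deltas=[{"tz": -0.0375}, {"tz": -0.075}, {"tx": 0.0313, "ty": -0.0188, "tz": -0.1}, {"tx": 0.0625, "ty": -0.0375, "tz": -0.1125}, {"tx": 0.0938, "ty": -0.0563, "tz": -0.1125}, {"tx": 0.125, "ty": -0.075, "tz": -0.1125}, {"tx": 0.15, "ty": -0.09, "tz": -0.1125}, {"tx": 0.1688, "ty": -0.1, "tz": -0.1125}, {"tx": 0.1813, "ty": -0.1075, "tz": -0.1125}, {"tx": 0.1813, "ty": -0.1075, "tz": -0.1125}])

```text
clock: 3.75
position: [574.6, -32.2, 95.1]
ee_rot: [0.749, -0.663, -0.0, 0.0]
contact_force: [-1.0, 0.3, -2.1]
gripper_width: 25.8
grasp_force: 60.2
```

>>> creep_tool(deltas=[{}, {}])

```text
clock: 3.95
position: [573.7, -30.7, 95.3]
ee_rot: [0.75, -0.662, -0.0, 0.0]
contact_force: [-0.2, 0.6, -3.0]
gripper_width: 25.5
grasp_force: 60.2
```

```bash
python3 - <<'E'
from h import *
s=arm.read_state(); print(s["position"])
im,d=viewer.get_image("wrist"); cv2.imwrite("pics/w2.png",im)
for n in("top","side"):
    im,d=viewer.get_image(n); cv2.imwrite(f"pics/{n}2.png",im)
E
python3 go.py p1:21
```

```text
[573.68016064 -30.72490175  95.27835551]
p1:21 [ 0.2 -0.9 74.5] [0.    0.    0.003]
```

View pics/w2.png

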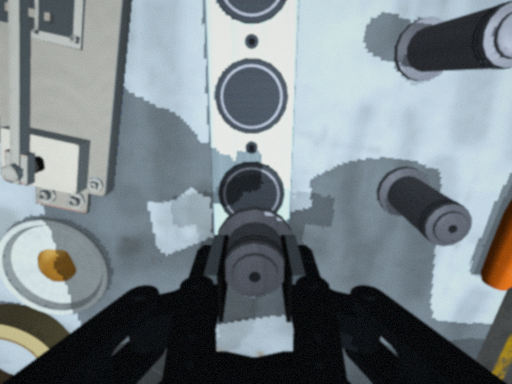

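Pillar a is held, with its button at (254,277). Pads show at (252,95) and (252,190). I'll check those against the map.

```bash
python3 - <<'E'
from h import *
for uv,z in [((251,95),13),((252,189),13),((254,277),120),((254,277),118)]: print(uv,ray("wrist",uv,z).round(1))
E
```

```text
(251, 95) [ 585.2 -102.1   13. ]
(252, 189) [576.3 -35.7  13. ]
(254, 277) [574.3 -33.2 120. ]
(254, 277) [574.1 -31.9 118. ]
```

Converted, 74 mm is 0.0925, 73 mm is 0.0913.

>>> creep_tool(deltas=[{"ty": -0.0013, "tz": 0.0438}, {"ty": -0.0025, "tz": 0.075}, {"ty": -0.0025, "tz": 0.0875}, {"ty": -0.0025, "tz": 0.0913}, {"ty": -0.0025, "tz": 0.0925}, {"ty": -0.0025, "tz": 0.0925}])

```text
clock: 4.7
position: [577.2, -31.0, 22.5]
ee_rot: [0.749, -0.662, 0.001, -0.001]
contact_force: [0.4, -0.5, -1.2]
gripper_width: 25.8
grasp_force: 60.2
```

Converted, 2 mm is 0.0025, 1 mm is 0.0013.

>>> creep_tool(deltas=[{"tz": 0.0013}, {"tz": 0.0025}, {"tz": 0.0025}, {"tz": 0.0025}])

```text
clock: 5.1
position: [576.9, -31.1, 20.1]
ee_rot: [0.749, -0.662, 0.001, -0.001]
contact_force: [-0.6, 0.3, 1.8]
gripper_width: 25.6
grasp_force: 60.8
```

Converted, -120 mm is -0.15, -90 mm is -0.1125.

>>> creep_tool(deltas=[{}, {}, {}, {}, {"tz": -0.025}, {"tz": -0.0625}, {"tz": -0.1125}, {"tz": -0.15}, {"tz": -0.15}], aperture=65)

```text
clock: 6.0
position: [579.4, -30.9, 144.5]
ee_rot: [0.75, -0.662, 0.004, -0.004]
contact_force: [0.3, -0.3, 0.2]
gripper_width: 65.2
grasp_force: 0.0
```

```bash
python3 - <<'E'
from h import *
im,d=viewer.get_image("wrist"); cv2.imwrite("pics/w3.png",im); P=cloud("wrist",d)
w=P[(P[...,2]>40)&(P[...,2]<52)&(np.hypot(P[...,0]-575,P[...,1]+31)<25)&(d>0)]; print(len(w),w.min(0),w.max(0))
E
python3 go.py b:130
```

```text
414 [565.0891835  -43.42517239  40.01227638] [583.90720415 -23.72066641  43.16352632]
b:130 [212.9 139.4  11. ] [-0.006  0.     0.002]
```

View pics/w3.png

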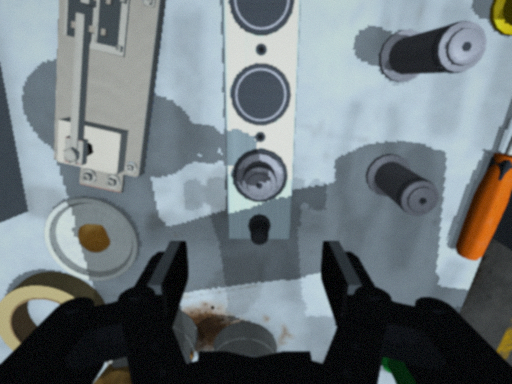

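Pillar a stands concentric on the pad next to the stop, at (260,177). Moving to b.

>>> creep_tool(deltas=[{"tx": 0.0313, "ty": 0.02, "tz": 0.0063}, {"tx": 0.075, "ty": 0.0488, "tz": 0.0125}, {"tx": 0.1188, "ty": 0.0775, "tz": 0.0125}, {"tx": 0.1625, "ty": 0.1063, "tz": 0.0125}, {"tx": 0.2063, "ty": 0.135, "tz": 0.0125}, {"tx": 0.2438, "ty": 0.16, "tz": 0.0125}, {"tx": 0.2663, "ty": 0.1738, "tz": 0.0125}, {"tx": 0.2663, "ty": 0.1738, "tz": 0.0125}, {"tx": 0.2663, "ty": 0.1738, "tz": 0.0125}, {"tx": 0.2663, "ty": 0.1738, "tz": 0.0125}])

```text
clock: 7.05
position: [464.6, -258.9, 128.7]
ee_rot: [0.749, -0.662, -0.001, 0.0]
contact_force: [0.5, -0.6, 0.0]
gripper_width: 65.0
grasp_force: 0.0
```

```bash
python3 go.py b:15
```

```text
b:15 [  0.6  -1.  113.7] [0.001 0.001 0.002]
```

Converted, 114 mm is 0.1425, 105 mm is 0.1313.

>>> creep_tool(deltas=[{"ty": -0.0013, "tz": 0.05}, {"ty": -0.0013, "tz": 0.1}, {"ty": -0.0013, "tz": 0.1313}, {"ty": -0.0013, "tz": 0.1425}, {"ty": -0.0013, "tz": 0.1425}])

```text
clock: 7.55
position: [465.3, -258.7, 14.3]
ee_rot: [0.75, -0.662, -0.001, 0.001]
contact_force: [0.4, -0.1, 0.2]
gripper_width: 64.9
grasp_force: 0.0
```

>>> creep_tool(deltas=[{}, {}, {}, {}, {}, {}, {}], aperture=10)

```text
clock: 8.25
position: [466.7, -259.7, 17.1]
ee_rot: [0.749, -0.662, 0.002, -0.001]
contact_force: [0.2, 1.1, 6.4]
gripper_width: 26.4
grasp_force: 59.7
```

```bash
sed -i 's/p1=.*))/p1=(576,-31.8),p2=(584.4,-100.8),p3=(592.9,-170),p4=(601.2,-239.3))/' go.py; python3 go.py p2:110
```

```text
p2:110 [-143.1 -136.6  -92.7] [-0.003 -0.001  0.002]
```

Converted, -143 mm is -0.1788, -137 mm is -0.1713.

>>> creep_tool(deltas=[{"tz": -0.0375}, {"tz": -0.0813}, {"tx": -0.025, "ty": -0.0238, "tz": -0.1163}, {"tx": -0.0563, "ty": -0.0538, "tz": -0.1163}, {"tx": -0.0875, "ty": -0.0838, "tz": -0.1163}, {"tx": -0.1188, "ty": -0.1138, "tz": -0.1163}, {"tx": -0.15, "ty": -0.1438, "tz": -0.1163}, {"tx": -0.17, "ty": -0.1625, "tz": -0.1163}, {"tx": -0.1788, "ty": -0.1713, "tz": -0.1163}, {"tx": -0.1788, "ty": -0.1713, "tz": -0.1163}])

```text
clock: 9.25
position: [583.9, -100.2, 107.8]
ee_rot: [0.75, -0.662, -0.0, 0.0]
contact_force: [-0.7, -0.2, -3.1]
gripper_width: 26.4
grasp_force: 60.0
```

>>> creep_tool(deltas=[{}, {}])

```text
clock: 9.45
position: [582.8, -101.8, 108.2]
ee_rot: [0.749, -0.663, -0.0, 0.0]
contact_force: [-0.5, 0.3, -3.5]
gripper_width: 26.3
grasp_force: 60.0
```

```bash
python3 go.py p2:33
```

```text
p2:33 [-0.8 -1.8 75.2] [0.001 0.    0.   ]
```

Converted, 77 mm is 0.0963, 76 mm is 0.095.

>>> creep_tool(deltas=[{"tx": -0.0013, "ty": -0.0013, "tz": 0.0438}, {"tx": -0.0013, "ty": -0.0025, "tz": 0.075}, {"tx": -0.0013, "ty": -0.0025, "tz": 0.0875}, {"tx": -0.0013, "ty": -0.0025, "tz": 0.0938}, {"tx": -0.0013, "ty": -0.0025, "tz": 0.0938}, {"tx": -0.0013, "ty": -0.0025, "tz": 0.095}, {"tx": -0.0013, "ty": -0.0025, "tz": 0.0963}, {"tx": -0.0013, "ty": -0.0025, "tz": 0.0963}])

```text
clock: 10.25
position: [586.2, -99.5, 32.1]
ee_rot: [0.749, -0.662, 0.0, -0.001]
contact_force: [-0.7, 0.2, -4.2]
gripper_width: 26.1
grasp_force: 59.9
```

Converted, 2.5 mm is 0.0031, 2 mm is 0.0025.

>>> creep_tool(deltas=[{"tz": 0.0013}, {"tz": 0.0025}, {"tz": 0.0031}, {"tz": 0.0031}])

```text
clock: 10.65
position: [586.0, -99.4, 30.1]
ee_rot: [0.749, -0.662, 0.0, -0.0]
contact_force: [-2.1, 1.5, 4.2]
gripper_width: 26.4
grasp_force: 61.0
```

Contact. Release, retreat, and look while heading for c.

Converted, -120 mm is -0.15, -90 mm is -0.1125.

>>> creep_tool(deltas=[{}, {}, {}, {}, {"tz": -0.025}, {"tz": -0.0625}, {"tz": -0.1125}, {"tz": -0.15}, {"tz": -0.15}], aperture=65)

```text
clock: 11.55
position: [588.9, -99.7, 154.2]
ee_rot: [0.75, -0.662, 0.004, -0.003]
contact_force: [0.5, 0.8, 0.3]
gripper_width: 64.8
grasp_force: 0.0
```

```bash
python3 - <<'E'
from h import *
im,d=viewer.get_image("wrist"); cv2.imwrite("pics/w4.png",im); P=cloud("wrist",d)
w=P[(P[...,2]>57)&(P[...,2]<70)&(np.hypot(P[...,0]-585,P[...,1]+101)<25)&(d>0)]; print(len(w),w.min(0),w.max(0))
E
python3 go.py c:140
```

```text
487 [ 572.98598424 -112.7400129    57.01768451] [593.46832881 -86.85559095  61.03887984]
c:140 [-70.8 122.5  10.7] [-0.006 -0.     0.002]
```

View pics/w4.png

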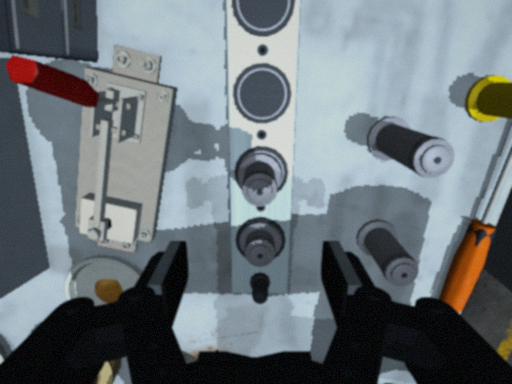

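Pillars a and b stand on pads 1 and 2, at (262,240) and (262,172). Next is c.

Converted, 122 mm is 0.1525, 104 mm is 0.13.

>>> creep_tool(deltas=[{"tx": -0.0125, "ty": 0.0225}, {"tx": -0.035, "ty": 0.06, "tz": 0.0063}, {"tx": -0.0575, "ty": 0.1, "tz": 0.01}, {"tx": -0.075, "ty": 0.13, "tz": 0.0138}, {"tx": -0.0888, "ty": 0.1525, "tz": 0.0138}, {"tx": -0.0888, "ty": 0.1525, "tz": 0.0138}, {"tx": -0.0888, "ty": 0.1525, "tz": 0.0138}, {"tx": -0.0888, "ty": 0.1525, "tz": 0.0138}])

```text
clock: 12.4
position: [456.8, -44.1, 137.5]
ee_rot: [0.749, -0.662, 0.0, 0.0]
contact_force: [0.2, 0.2, -0.4]
gripper_width: 65.1
grasp_force: 0.0
```

```bash
python3 go.py c:32
```

```text
c:32 [ 1.000e-01 -2.000e-01  1.055e+02] [ 0.    -0.     0.002]
```

Converted, 105 mm is 0.1313, 97 mm is 0.1213.

>>> creep_tool(deltas=[{"tz": 0.05}, {"tz": 0.0938}, {"tz": 0.1213}, {"tz": 0.1313}, {"tz": 0.1313}])

```text
clock: 12.9
position: [456.0, -44.4, 31.7]
ee_rot: [0.749, -0.663, -0.001, 0.001]
contact_force: [-0.2, -0.4, -0.7]
gripper_width: 64.9
grasp_force: 0.0
```

>>> creep_tool(deltas=[{}, {}, {}, {}, {}, {}, {}], aperture=10)

```text
clock: 13.6
position: [457.2, -43.8, 34.1]
ee_rot: [0.749, -0.662, 0.001, -0.001]
contact_force: [0.6, 0.7, 7.3]
gripper_width: 26.4
grasp_force: 59.0
```

```bash
python3 go.py p3:140
```

```text
p3:140 [ 142.  -119.4 -105.5] [-0.003 -0.     0.002]
```

Converted, 142 mm is 0.1775, -106 mm is -0.1325.

>>> creep_tool(deltas=[{"tz": -0.0375}, {"tz": -0.0813}, {"tx": 0.0225, "ty": -0.0188, "tz": -0.1225}, {"tx": 0.0525, "ty": -0.0438, "tz": -0.1325}, {"tx": 0.0825, "ty": -0.07, "tz": -0.1325}, {"tx": 0.1125, "ty": -0.095, "tz": -0.1325}, {"tx": 0.1438, "ty": -0.1213, "tz": -0.1325}, {"tx": 0.1663, "ty": -0.14, "tz": -0.1325}, {"tx": 0.1775, "ty": -0.1488, "tz": -0.1325}, {"tx": 0.1775, "ty": -0.1488, "tz": -0.1325}])

```text
clock: 14.6
position: [591.2, -170.9, 137.6]
ee_rot: [0.749, -0.663, -0.001, 0.0]
contact_force: [-1.0, 0.4, -2.6]
gripper_width: 26.4
grasp_force: 60.1
```

>>> creep_tool(deltas=[{}, {}])

```text
clock: 14.8
position: [590.4, -169.5, 138.7]
ee_rot: [0.749, -0.662, -0.001, 0.0]
contact_force: [-0.0, 0.4, -1.6]
gripper_width: 26.6
grasp_force: 60.1
```

```bash
python3 go.py p3:49
```

```text
p3:49 [ 0.8 -2.5 89.7] [0.001 0.001 0.002]
```

Converted, 93 mm is 0.1163, 92 mm is 0.115.

>>> creep_tool(deltas=[{"ty": -0.0013, "tz": 0.05}, {"ty": -0.0013, "tz": 0.0875}, {"ty": -0.0013, "tz": 0.105}, {"ty": -0.0013, "tz": 0.1125}, {"ty": -0.0013, "tz": 0.1138}, {"ty": -0.0013, "tz": 0.115}, {"ty": -0.0013, "tz": 0.1163}, {"ty": -0.0013, "tz": 0.1163}])

```text
clock: 15.6
position: [593.6, -170.3, 47.3]
ee_rot: [0.749, -0.662, 0.001, -0.001]
contact_force: [0.6, 0.2, 0.2]
gripper_width: 26.2
grasp_force: 60.3
```

Converted, 1 mm is 0.0013.

>>> creep_tool(deltas=[{"tz": 0.0013}, {"tz": 0.0013}, {"tz": 0.0013}])

```text
clock: 15.9
position: [593.7, -170.4, 47.2]
ee_rot: [0.749, -0.662, 0.001, -0.001]
contact_force: [-1.7, 1.0, 5.8]
gripper_width: 26.2
grasp_force: 60.9
```

>>> creep_tool(deltas=[{}, {}, {}, {}, {"tz": -0.025}, {"tz": -0.0625}, {"tz": -0.1125}, {"tz": -0.1438}, {"tz": -0.1438}, {"tz": -0.1438}], aperture=65)

```text
clock: 16.9
position: [592.3, -170.1, 160.0]
ee_rot: [0.749, -0.662, 0.0, -0.0]
contact_force: [-0.1, 1.3, 0.8]
gripper_width: 64.9
grasp_force: 0.0
```

```bash
python3 - <<'E'
from h import *
im,d=viewer.get_image("wrist"); cv2.imwrite("pics/w5.png",im); P=cloud("wrist",d)
w=P[(P[...,2]>75)&(P[...,2]<90)&(np.hypot(P[...,0]-593,P[...,1]+170)<25)&(d>0)]; print(len(w),w.min(0),w.max(0))
E
python3 go.py d:160
```

```text
837 [ 580.11310204 -184.66253201   75.0083937 ] [ 606.98563672 -157.66553839   80.68415844]
d:160 [-39.5 117.4  -0.9] [0.002 0.001 0.001]
```

View pics/w5.png

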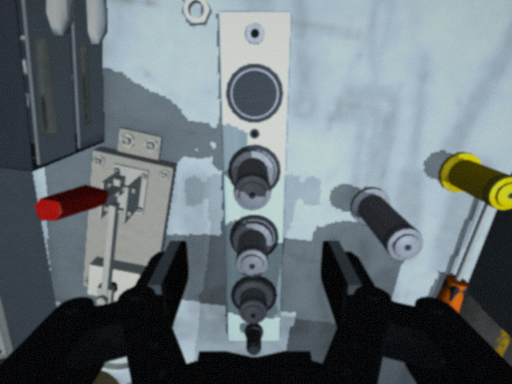

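Pillar c stands on pad 3 at (252,165), and pad 4 at (254,93) is free. Last is d.

Converted, 117 mm is 0.1463, 92 mm is 0.115.

>>> creep_tool(deltas=[{"tx": -0.01, "ty": 0.03}, {"tx": -0.025, "ty": 0.075}, {"tx": -0.0388, "ty": 0.115}, {"tx": -0.0488, "ty": 0.1463}, {"tx": -0.0488, "ty": 0.1463}, {"tx": -0.0488, "ty": 0.1463}, {"tx": -0.0488, "ty": 0.1463}])

```text
clock: 17.65
position: [472.2, -146.0, 159.2]
ee_rot: [0.749, -0.662, -0.0, 0.0]
contact_force: [0.4, -0.3, 0.6]
gripper_width: 65.1
grasp_force: 0.0
```

```bash
python3 go.py d:48
```

```text
d:48 [ -1.    1.6 111.2] [ 0.001 -0.     0.002]
```

Converted, 111 mm is 0.1388, 103 mm is 0.1288.

>>> creep_tool(deltas=[{"tx": -0.0013, "ty": 0.0013, "tz": 0.05}, {"tx": -0.0013, "ty": 0.0013, "tz": 0.1}, {"tx": -0.0013, "ty": 0.0013, "tz": 0.1288}, {"tx": -0.0013, "ty": 0.0013, "tz": 0.1388}, {"tx": -0.0013, "ty": 0.0013, "tz": 0.1388}])

```text
clock: 18.15
position: [470.5, -145.2, 47.6]
ee_rot: [0.749, -0.662, -0.001, 0.001]
contact_force: [-0.0, 0.8, 0.6]
gripper_width: 65.2
grasp_force: 0.0
```

>>> creep_tool(deltas=[{}, {}, {}, {}, {}, {}, {}], aperture=10)

```text
clock: 18.85
position: [471.7, -145.1, 50.3]
ee_rot: [0.749, -0.662, 0.001, -0.001]
contact_force: [0.2, 0.3, 6.2]
gripper_width: 26.7
grasp_force: 59.4
```

```bash
python3 go.py p4:160
```

```text
p4:160 [ 109.6 -117.2 -109.2] [-0.003 -0.001  0.002]
```

Contact on the pad is expected at TCP z ≈ 63.

Converted, -117 mm is -0.1463, -110 mm is -0.1375.

>>> creep_tool(deltas=[{"tz": -0.0375}, {"tz": -0.0813}, {"tx": 0.0175, "ty": -0.0188, "tz": -0.1225}, {"tx": 0.04, "ty": -0.0425, "tz": -0.135}, {"tx": 0.0625, "ty": -0.0675, "tz": -0.135}, {"tx": 0.0875, "ty": -0.0938, "tz": -0.135}, {"tx": 0.1125, "ty": -0.12, "tz": -0.135}, {"tx": 0.1288, "ty": -0.1375, "tz": -0.135}, {"tx": 0.1375, "ty": -0.1463, "tz": -0.135}, {"tx": 0.1375, "ty": -0.1463, "tz": -0.135}])

```text
clock: 19.85
position: [599.8, -240.0, 155.3]
ee_rot: [0.749, -0.663, -0.001, 0.0]
contact_force: [-0.8, 0.8, -4.6]
gripper_width: 26.5
grasp_force: 60.4
```

>>> creep_tool(deltas=[{}, {}])

```text
clock: 20.05
position: [599.1, -239.1, 156.8]
ee_rot: [0.749, -0.662, -0.001, 0.0]
contact_force: [0.1, -0.2, -4.0]
gripper_width: 26.6
grasp_force: 60.4
```

```bash
python3 go.py p4:65
```

```text
p4:65 [ 0.5 -2.2 91.8] [0.001 0.001 0.002]
```

Converted, 95 mm is 0.1188, 94 mm is 0.1175.

>>> creep_tool(deltas=[{"ty": -0.0013, "tz": 0.05}, {"ty": -0.0013, "tz": 0.0875}, {"ty": -0.0013, "tz": 0.105}, {"ty": -0.0013, "tz": 0.1125}, {"ty": -0.0013, "tz": 0.115}, {"ty": -0.0013, "tz": 0.1175}, {"ty": -0.0013, "tz": 0.1188}, {"ty": -0.0013, "tz": 0.1188}])

```text
clock: 20.85
position: [602.1, -240.0, 63.5]
ee_rot: [0.749, -0.662, 0.001, -0.001]
contact_force: [-0.5, 0.7, 0.2]
gripper_width: 26.5
grasp_force: 60.6
```

Converted, 1 mm is 0.0013.

>>> creep_tool(deltas=[{"tz": 0.0013}, {"tz": 0.0013}, {"tz": 0.0013}])

```text
clock: 21.15
position: [602.2, -240.0, 63.4]
ee_rot: [0.749, -0.662, 0.002, -0.001]
contact_force: [-1.8, 1.9, 5.2]
gripper_width: 26.5
grasp_force: 61.6
```

>>> creep_tool(deltas=[{}, {}, {}, {}, {"tz": -0.025}, {"tz": -0.0625}, {"tz": -0.1125}, {"tz": -0.1625}, {"tz": -0.2}, {"tz": -0.2}], aperture=65)

```text
clock: 22.15
position: [603.6, -240.7, 226.9]
ee_rot: [0.749, -0.662, 0.005, -0.002]
contact_force: [-0.3, -0.8, -0.2]
gripper_width: 65.1
grasp_force: 0.0
```

>>> creep_tool(deltas=[{"tx": -0.0563}, {"tx": -0.1125}, {"tx": -0.1688}, {"tx": -0.225}, {"tx": -0.2813}, {"tx": -0.3375}, {"tx": -0.3875}, {"tx": -0.425}, {"tx": -0.425}, {"tx": -0.425}])

```text
clock: 23.15
position: [558.9, 98.1, 220.1]
ee_rot: [0.75, -0.662, -0.0, 0.001]
contact_force: [0.2, 0.0, 0.7]
gripper_width: 64.9
grasp_force: 0.0
```

```bash
python3 - <<'E'
from h import *
im,d=viewer.get_image("top"); P=cloud("top",d); cv2.imwrite("pics/top9.png",im)
cv2.imwrite("pics/top9c.png",cv2.resize(im[110:280,190:390],None,fx=3,fy=3,interpolation=2))
for x,y,h in [(574.9,-30.8,45),(583.4,-100.1,63),(591.9,-169.3,81),(600.2,-238.6,99)]:
    w=P[(np.hypot(P[...,0]-x,P[...,1]-y)<28)&(P[...,2]<h+8)]; t=w[w[:,2]>h-3]
    s=w[(w[:,2]>22)]; print(np.percentile(w[:,2],99).round(1),len(t),t.mean(0).round(1)-[x,y,0],((s.min(0)+s.max(0))/2)[:2]-[x,y])
E
```

```text
46.3 94 [-0.2 -2.6 44.1] [ 0.73146477 -2.59729905]
64.7 90 [ 1.3  0.4 62.3] [ 1.64829137 -0.05575857]
82.3 96 [ 1.5 -1.2 80.3] [ 1.39966608 -1.41457771]
100.2 92 [ 0.7 -0.7 98.3] [ 0.44952285 -1.59102059]
```

View pics/top9c.png

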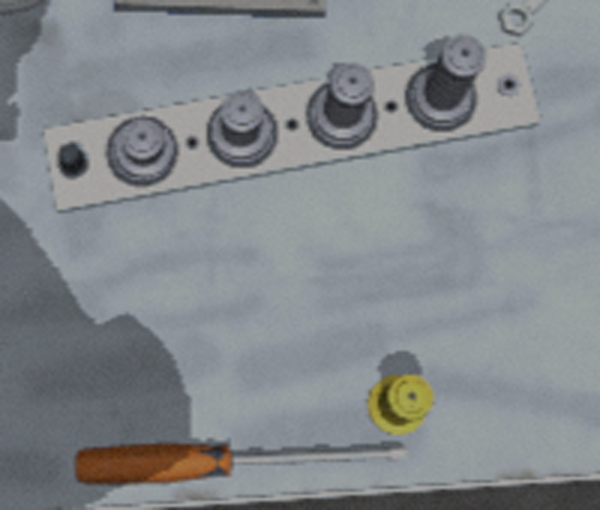

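All four pillars stand upright, rising from the stop post at crop (72,158). Each is within 3 mm of its pad centre at the right height, and the screwdriver hasn't moved.

```bash
python3 -c "
from bench import arm
print(arm.job_done())"
```

```text
the job is handed in; nothing more can be done
None
```

The four pillars stand on the rail in order of height, the shortest next to the stop post. In the last camera check each was upright and within 3 mm of its pad centre, and the screwdriver lay where it started; the job is handed in, after about 23 s of the 93 s allowed.

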